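# Open the egg cooker and hold its rack up

### The arm

A 6-joint arm with a two-finger parallel gripper is mounted at the origin on a cart in front of the work surface, level with it; the furniture and walls round the work are solid. World frame = base frame: x ahead of the robot, y to its left, z up, the work surface at z = 0. Lengths are in m, angles in rad, forces in N, time in s.
With the tool pointing down it reaches from about 0.425 to 0.925 m from the base axis. Payload 12.5 kg.
Tool frame: the origin (TCP) lies midway between the tips of the shut fingers; the grasp point (between the pads) lies 19 mm behind it; z points along the fingers, y is the line along which they close (so a half turn about z gives the same grasp; the last joint's range is limited). The gripper opens to 85 mm and grips with 20 to 120 N. Pads are 22 mm wide; open, the fingers measure 114 mm over their backs; the gripper's body (76 mm by 85 mm) begins 54 mm behind the grasp point. The pads swing forward as they close: fully open they stand 13 mm farther back than shut.
Start: joints at [-1.297, 0.491, 1.559, -0, 1.092, -0.106], TCP at [0.232, -0.58, 0.231] pointing down, gripper open.
Joint ranges: [-3.1, 3.1], [-0.84, 2.19], [0.05, 2.79], [-1.13, 4.28], [0.06, 2.93], [-2.69, 2.69]. Speed limits (rad/s): [2.22, 2.22, 2.79, 3.14, 3.14, 3.14].

### API

Orientations are given as a 3x3 rotation matrix whose columns are the frame's x, y, z axes.
In Python, from workcell import robot, viewer gives the robot as it stands. Calls block until the motion is done:
- robot.goto(position, orientation): joint-space move of the TCP to a pose.
- robot.line_to(position, orientation=None, velocity=0.15): straight line of the TCP; orientation=None keeps the orientation; velocity is the mean speed in m/s.
- robot.set_joints(angles): joint-space move.
- robot.command_gripper(opening, grasp_force=None): finger opening in m; grasp_force is the grip in N (None keeps the last); returns when the fingers have stopped.
- robot.sleep(seconds).
- robot.inverse_kinematics(position, orientation): joint angles nearest the present ones, or None.
- robot.observe(): the state.
- viewer.camera(name): name is "scene" or "top" or "wrist"; returns (picture, depth): 384x512x3 uint8, red, green, blue; 384x512 float32, m along the optical axis (not along the pixel's ray), 0 where there is no reading.
- viewer.camera_model(name): a dict with "fx", "fy", "cx", "cy" (pixels), "position" and "orientation" of the camera in the world. Camera axes: x right, y down, z forward; pixel columns grow to the right and rows downward; lengths in m; the calibration is good to about 2 mm. A picture is of the moment at which its call begins: read the wrist's pose just before it. camera_model takes no time and is no camera call; for the wrist camera it gives the pose at the moment of the call.
A pose or a line that the arm cannot do raises robot.IKError and nothing moves.
- robot.job_done(): hands the job in; it is judged then, once.
The state is a dict: "t": time; "qpos": joint angles; "qd": joint speeds; "effort": joint torques, N m; "ee_pos": TCP position; "tcp_rot": TCP orientation; "wrist_force": force on the tool from outside, world axes, zero at the start; "torque": the same for the moment, N m; "grip_width": finger opening in m; "grasp_force": force on a finger pad.
Only numpy, scipy, OpenCV 4.12 (cv2) and the standard library are available. Lean on these libraries where they do the work, as an engineer would, in place of code of your own. Each camera call takes 0.05 s, during which the arm holds its last target. There are 200 camera calls.

### The job

I want to load eggs into the egg cooker: take its white lid off by the blue knob and set it down (do not drop it) right way up on the chopping board, and let go of it. Then squeeze in the red release button on the black handle of the telescopic lifter and pull the rack straight up past its first stop to the second, topmost stop. Finish while still holding the rack up there with the gripper, and leave the jars where they stand.

Things in the scene. Friction and masses are not known exactly. Their poses are not given: they have to be found in the camera images.
- pot: Egg cooker's round steel pan, fixed; 160 mm outer diameter, rim 70 mm high, black ear handles out to 98 mm from the axis along its x. Origin: centre of the underside, z up. The telescopic column on its axis carries rack and black handle. The red button is on the handle's +y side, pressed toward the pan's -y: fingers closing along the pan's y squeeze it. Left or right of the board, yaw -0.8 to 0.8.
- lifter_grip (a point): Grasp point on the lifter's black handle, midway between its -y face and the pressed button's face; axes as the pan's. Rack down, it is 112 mm above the worktop. Handle 28 mm (x) by 24 mm (y), 50 mm tall, top 22 mm above this point; the flat rack (124 mm diameter) is 34 mm below it and rises with it. Grasp 33 mm wide, 27 mm with the button pressed. Under the lid at the start.
- button_face (a point): Centre of the outer face of the red release button (22 mm wide, 36 mm tall, standing 9 mm proud of the handle), 21 mm to the +y side of the column's axis when out.
- release (a joint): Travel of the red button in m: 0 out, 0.006 fully pressed; spring, about 2 N at first to 7 N fully in, comes out when let go. Clears the catches when pressed more than about 0.004; it must stay pressed while pulling past them.
- lifter (a joint): Height of the lifter and its rack in m: 0 down (a catch holds it unless the button is pressed), 0.05 first stop (a catch, passed only with the button pressed), 0.10 second stop (end of travel). It weighs about 3.2 N; let go at the second stop, it sinks to about 0.057.
- lid: Loose white domed lid, 0.15 to 0.31 kg, 164 mm in diameter, 114 mm tall with its knob. Origin: centre of its underside, z up. It rests on the pan's rim with a 4 mm locating lip inside (origin 66 mm above the worktop) and covers the handle: lift it straight up 75 mm or more before moving it sideways. Round: any yaw will do.
- lid_knob (a point): Point to grasp on the lid's blue knob: on its axis, 102 mm above the lid's origin. The knob is a 24 mm wide round stub from 89 to 114 mm above the lid's origin, over an 82 mm high dome.
- board: Pale chopping board lying on the worktop, fixed, 215 mm (its x) by 340 mm (its y), 12 mm thick. Origin: centre of its underside, z up. It lies on the side where the pan is not.
- jam_jar: Bystander: loose glass jar with yellow lid and red content, 71 mm wide, 110 mm tall, origin at the centre of its underside.
- honey_jar: Bystander: loose glass jar with white lid and dark label, 60 mm wide, 99 mm tall, origin at the centre of its underside.
- spice_jar: Bystander: loose slim jar with dark cap, 41 mm wide, 105 mm tall, origin at the centre of its underside.
There are look-alikes about, which are no part of the job. What is meant by the lid is not green, and is the larger of those in its own colour.

How it is judged:
By the outcome, as a careful person would: the job done as asked, in the order asked, and still so for the second after the job is handed in, while the arm keeps its last pose, push and grip.
It also fails if it takes over 54 s, if anything falls off the work surface, if the arm or the gripper's body presses on something with over 40 N, if the wrist force passes 120 N, or if a joint passes its speed limit or range.

## Working session

There is one attempt and no reset: what is moved stays moved. The work goes in short steps, each a Python script; the robot and the scene stay as the last script left them, time stands still between calls to the robot, and variables do not carry over. Pictures are saved under pics/ and viewed, at most 10 in all, crops included, and the job is handed in when it is done.

```bash
ls; mkdir -p pics
cat > h.py <<'E'
import numpy as np, cv2
from workcell import robot, viewer
def snap(n,f):
    m=viewer.camera_model(n); p,d=viewer.camera(n)
    cv2.imwrite(f'pics/{f}.png',cv2.cvtColor(p,cv2.COLOR_RGB2BGR)); np.savez(f'pics/{f}.npz',p=p,d=d,**m); return p,d,m
def pts(d,m):
    v,u=np.mgrid[:d.shape[0],:d.shape[1]]
    c=np.stack([(u-m['cx'])/m['fx']*d,(v-m['cy'])/m['fy']*d,d],-1)
    return c@np.array(m['orientation']).T+np.array(m['position'])
def down(yaw): # tool y axis (closing) at angle yaw+90deg
    c,s=np.cos(yaw),np.sin(yaw)
    x=np.array([c,s,0]);z=np.array([0,0,-1.]);return np.stack([x,np.cross(z,x),z],1)
E
python3 - <<'E'
from h import *
for n in('top','scene'):
    p,d,m=snap(n,n+'0');print(n,m)
a=np.hstack([cv2.imread('pics/top0.png'),cv2.imread('pics/scene0.png')])
print(robot.observe())
E
```

```text
pics
top {'fx': 431.60095652902476, 'fy': 431.60095652902476, 'cx': 251.6416626621053, 'cy': 185.04851141535758, 'position': array([ 0.43227666, -0.02508169,  1.27413397]), 'orientation': array([[ 0.02794322, -0.9960383 ,  0.08442081],
       [-0.99933514, -0.02585712,  0.02570402],
       [-0.02341931, -0.08508293, -0.9960986 ]])}
scene {'fx': 384.2718004178918, 'fy': 384.2718004178918, 'cx': 261.62695408840864, 'cy': 198.29274606824737, 'position': array([-0.06083122,  0.86609208,  0.65104219]), 'orientation': array([[-0.81720315, -0.24492386,  0.52171958],
       [-0.57628062,  0.36125217, -0.73307402],
       [-0.00892501, -0.89972728, -0.43636129]])}
{'t': 0.1, 'qpos': array([-1.29659181e+00,  4.91478246e-01,  1.55936473e+00,  1.79045671e-05,
        1.09166729e+00, -1.05629176e-01]), 'qd': array([-0.00094284, -0.00026064, -0.00096984,  0.00055763, -0.0005643 ,
        0.00073644]), 'effort': array([ 3.84211904e-03, -6.19444227e+01, -2.62024140e+01, -8.07488254e-05,
        2.91623612e-03,  7.37972243e-06]), 'ee_pos': array([ 0.23168802, -0.58027763,  0.23080743]), 'tcp_rot': array([[ 9.28729385e-01,  3.70758245e-01, -2.33176997e-04],
       [ 3.70758301e-01, -9.28728967e-01,  8.87632211e-04],
       [ 1.12538729e-04, -9.10822424e-04, -9.99999579e-01]]), 'wrist_force': array([ 1.2775826 , -0.5608048 ,  0.09345464]), 'torque': array([0.02195299, 0.02129831, 0.03718537]), 'grasp_force': 0.0, 'grip_width': 0.08502230832421111}
```

View pics/top0.png

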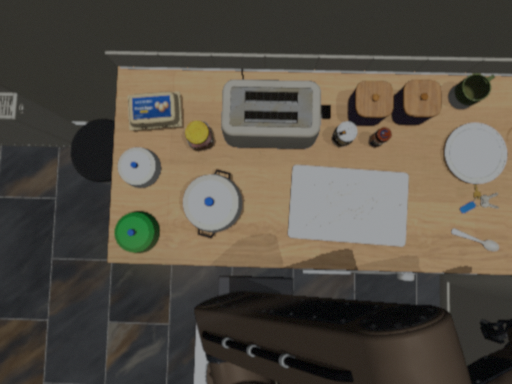

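View pics/scene0.png

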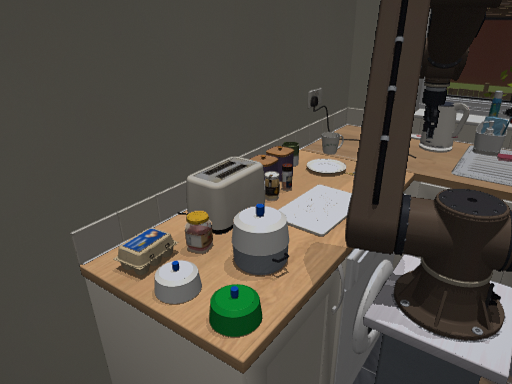

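The top view shows the pan with its lid and blue knob at (209,202), and its ears at about (222,175) and (206,233). The jam jar is at (197,134), the small white and green look-alikes at (138,167) and (136,231), and the board corners at (292,166), (408,172), (405,245), (289,238). In the scene view the knob is at (260,210).

Run:
```python
from h import *
Z={n:np.load(f'pics/{n}0.npz') for n in('top','scene')}
W={n:pts(z['d'],z) for n,z in Z.items()}
rays=[]
for n in Z:
    p=Z[n]['p'].astype(int);w=W[n]
    blue=(p[...,2]>p[...,0]+60)&(p[...,2]>p[...,1]+40)
    k,l,s,c=cv2.connectedComponentsWithStats(blue.astype(np.uint8))
    for i in range(1,k):
        if s[i,4]>15:
            q=w[l==i];print(n,c[i],s[i,4],np.median(q,0),q[:,2].max(),(q.min(0)+q.max(0))/2)
for u,v in[(292,166),(408,172),(405,245),(289,238),(222,175),(206,233),(197,131),(346,128),(382,134)]:
    print((u,v),W['top'][v,u].round(4))
w=W['top'];
# lid: points near knob w/ z in 0.10..0.14
q=w.reshape(-1,3);k=w[202,209]
s=q[(np.hypot(*(q[:,:2]-k[:2]).T)<.1)&(q[:,2]>.08)&(q[:,2]<.165)]
c,r=cv2.minEnclosingCircle(s[:,:2].astype(np.float32));print('lid',c,r)
ws=W['scene'].reshape(-1,3);s=ws[(np.hypot(*(ws[:,:2]-k[:2]).T)<.12)&(ws[:,2]>.17)];print('knobtop scene',(s.min(0)+s.max(0))/2,s[:,2].max())
# ears
p=Z['top']['p'].astype(int)
e=(p.max(-1)<90)
m=(np.abs(np.hypot(w[...,0]-c[0],w[...,1]-c[1])-.09)<.012)&(w[...,2]>.03)&(w[...,2]<.08)
v,u=np.nonzero(m);print(len(u))
for vv,uu in zip(v,u): print((uu,vv),w[vv,uu].round(3),p[vv,uu],round(float(np.arctan2(w[vv,uu,1]-c[1],w[vv,uu,0]-c[0])),2))
im=cv2.imread('pics/top0.png')[150:255,150:270];cv2.imwrite('pics/crop1.png',cv2.resize(im,None,fx=5,fy=5,interpolation=cv2.INTER_CUBIC))
```

```text
top [151.45679012 106.29135802] 405 [0.75503725 0.29634424 0.07255469] 1.274133966845025 [0.60803639 0.16390989 0.66941227]
top [133.33333333 164.125     ] 24 [0.58333666 0.33892898 0.08364347] 0.08855554112494746 [0.58362996 0.33868829 0.08351666]
top [208.38461538 201.25      ] 52 [0.48129847 0.11242221 0.18007074] 0.18705045149352428 [0.48022329 0.11175622 0.18128905]
top [467.13235294 206.86764706] 68 [ 0.49226691 -0.62097322  0.0031266 ] 1.274133966845025 [ 0.46836529 -0.33252288  0.63518528]
top [130.5 232. ] 26 [0.39451075 0.33552595 0.08753156] 0.09161161308692156 [0.39446028 0.33511651 0.08731694]
scene [259.62068966 205.44827586] 29 [0.48085371 0.1158333  0.18078379] 0.18301748649649136 [ 0.55979896 -0.00765423  0.10692169]
scene [143.12893082 239.79874214] 318 [0.75285234 0.30415067 0.07407959] 0.6510421949755617 [0.36293913 0.55508533 0.36100629]
scene [175.  262.5] 24 [0.58238298 0.3416103  0.08564782] 0.08723653187156366 [0.58261444 0.34144445 0.08530487]
scene [234.02083333 290.35416667] 48 [0.39138596 0.34208004 0.08816479] 0.09125823434714941 [0.39335345 0.3387965  0
[... 9745 characters left out ...]
02  77] 2.92
(np.int64(206), np.int64(237)) [0.386 0.131 0.054] [116  95  71] 2.94
(np.int64(207), np.int64(237)) [0.386 0.128 0.055] [102  83  65] 2.97
(np.int64(208), np.int64(237)) [0.386 0.124 0.061] [81 66 52] 3.01
(np.int64(209), np.int64(237)) [0.386 0.122 0.059] [70 59 47] 3.03
(np.int64(210), np.int64(237)) [0.386 0.119 0.056] [58 48 37] 3.06
(np.int64(211), np.int64(237)) [0.386 0.116 0.057] [71 57 46] 3.09
(np.int64(212), np.int64(237)) [0.386 0.114 0.054] [105  85  64] 3.12
(np.int64(208), np.int64(238)) [0.383 0.125 0.057] [124 101  76] 3.01
(np.int64(209), np.int64(238)) [0.383 0.122 0.055] [117  96  72] 3.03
(np.int64(210), np.int64(238)) [0.383 0.119 0.059] [108  88  66] 3.07
```

View pics/crop1.png

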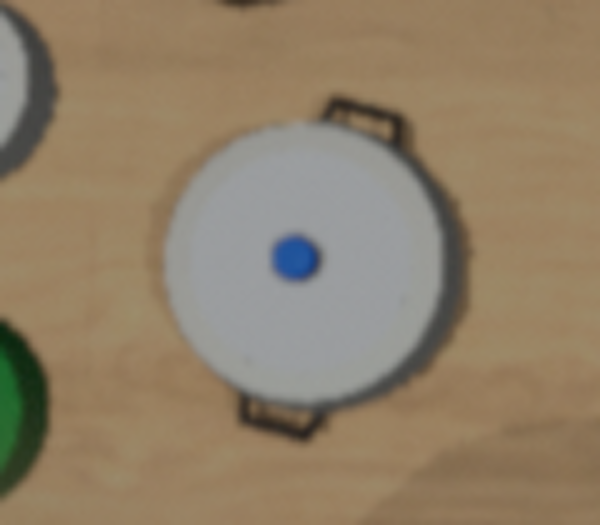

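The crop shows the ears' outer edges centred at crop (367,112) and (282,420), so the pan yaw is about -0.24. The knob is at crop (296,258). Next I'll hover above it and measure with the wrist camera.

Run:
```python
from h import *
for y in(-.24,-.24+np.pi): print(robot.inverse_kinematics([.48,.113,.33],down(y)))
robot.goto([.48,.113,.33],down(-.24))
R=[]
for i,dx in enumerate((0,.05)):
    if i: robot.line_to([.48-.02,.113-.05,.33],velocity=.15)
    robot.sleep(.15)
    p,d,m=snap('wrist',f'w{i}');w=pts(d,m);p=p.astype(int)
    b=(p[...,2]>p[...,0]+50)&(p[...,2]>p[...,1]+30)
    k,l,s,c=cv2.connectedComponentsWithStats(b.astype(np.uint8));
    for j in np.argsort(-s[1:,4])[:2]+1:
        q=w[l==j];print(c[j],s[j],np.median(q,0),np.percentile(q[:,2],98))
    j=1+np.argmax(s[1:,4]);u,v=c[j]
    r=np.array(m['orientation'])@[(u-m['cx'])/m['fx'],(v-m['cy'])/m['fy'],1];R.append((np.array(m['position']),r/np.linalg.norm(r)))
A=sum(np.eye(3)-np.outer(r,r) for _,r in R);bb=sum((np.eye(3)-np.outer(r,r))@o for o,r in R)
print('tri',np.linalg.solve(A,bb),robot.observe()['t'],robot.observe()['qpos'])
cv2.imwrite('pics/w01.png',cv2.resize(np.hstack([cv2.imread('pics/w0.png'),cv2.imread('pics/w1.png')]),(800,300)))
```

```text
[ 9.71673601e-02  2.05350566e-01  1.72774554e+00 -4.44089210e-16
  1.20849655e+00  1.90796369e+00]
[ 9.71673601e-02  2.05350566e-01  1.72774554e+00 -4.44089210e-16
  1.20849655e+00 -1.23362897e+00]
[61.1992674  11.52600733] [  22    0   91   33 1365] [0.72977648 0.31290977 0.0730034 ] 0.07486147128100692
[257.00645161 176.48387097] [248 166  19  22 310] [0.48437884 0.11304925 0.17975877] 0.181162386799438
[20.74891147  8.77358491] [  0   0  58  26 689] [0.72585235 0.31308199 0.07297326] 0.07498177761509474
[210.20967742 169.62258065] [201 160  20  21 310] [0.48369425 0.11162205 0.17972159] 0.1815864870346302
tri [0.72929001 0.31232357 0.07154542] 3.6333 [-5.10514808e-03  1.59842411e-01  1.78663175e+00  8.29850773e-05
  1.19519398e+00  1.80493531e+00]
```

View pics/w01.png

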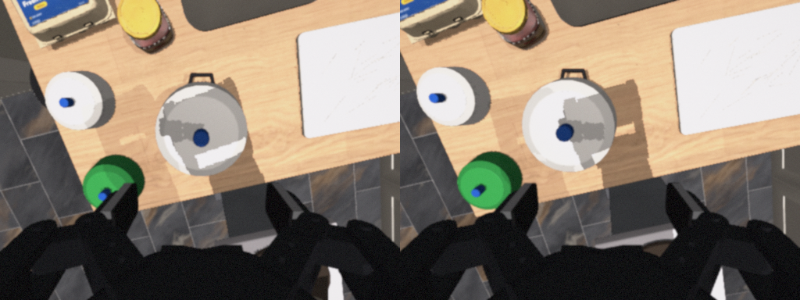

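The knob is at (257,176) in the first wrist view and (210,170) in the second, which puts it at about (0.483, 0.1125) with its top at 0.180. The ear seen at the top agrees with yaw -0.24. Next I grasp and lift.

Run:
```python
from h import *
z=.151;x,y=.4825,.1127
robot.line_to([x,y,.22],velocity=.2)
robot.line_to([x,y,z],velocity=.08)
o=robot.observe();print(o['wrist_force'],o['ee_pos'])
robot.command_gripper(0.0,50)
o=robot.observe();print(o['wrist_force'],o['grip_width'],o['grasp_force'])
robot.line_to([x,y,z+.02],velocity=.05)
o=robot.observe();print(o['wrist_force'],o['grip_width'],o['grasp_force'])
robot.line_to([x,y,z+.10],velocity=.1);robot.sleep(.2)
o=robot.observe();print(o['wrist_force'],o['torque'],o['grip_width'],o['t'])
p,d,m=snap('scene','s1')
snap('top','t1')
```

```text
[ 0.18812397 -0.93746889 -0.57413516] [0.48274001 0.11269813 0.15140666]
[-0.74407515  2.72062307  4.29129664] 0.022535500069857176 48.94057779049035
[ 0.57273004 -0.51706445 -1.49327508] 0.022593712387909252 48.981767091318034
[ 0.63457853 -0.48903914 -1.58065985] [ 0.04569505  0.00342112 -0.00103739] 0.022487627295474696 7.7
```

View pics/s1.png

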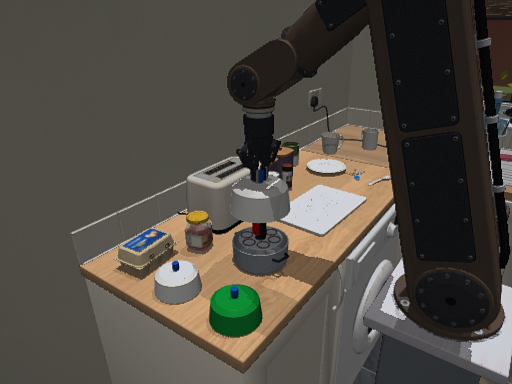

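The lid is held level at (260,195), clear of the handle, whose red button shows at (256,228). Next I carry it to the board and lower it under force control.

Run:
```python
from h import *
robot.line_to([.490,-.265,.251],velocity=.2)
robot.line_to([.490,-.265,.106],velocity=.12);robot.sleep(.2)
f0=robot.observe()['wrist_force'][2];z=.106
while z>.090:
    z-=.001;robot.line_to([.490,-.265,z],velocity=.02)
    f=robot.observe()['wrist_force'][2]
    if f-f0>1.2: break
robot.sleep(.2);o=robot.observe();print(z,f0,o['wrist_force'],o['ee_pos'],o['grip_width'],o['t'])
snap('scene','s2')
```

```text
0.09699999999999999 -1.7763184463886073 [-0.42378357  1.38047917  4.76275012] [ 0.49009567 -0.26498452  0.09725153] 0.022376518593441783 13.85
```

View pics/s2.png

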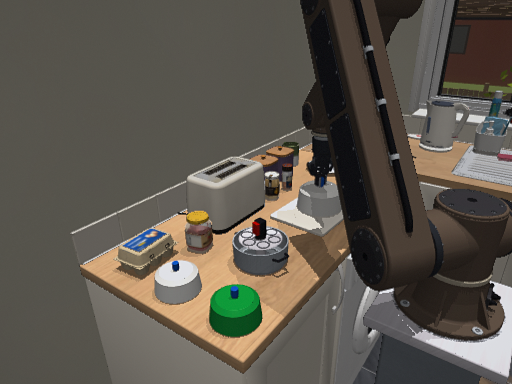

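The lid rests on the board, with contact at the predicted height, and the open pan with the black and red handle is at (260,229). I'll release it, then measure the handle from above.

Run:
```python
from h import *
robot.command_gripper(.085)
robot.line_to([.490,-.265,.25],velocity=.2)
p,d,m=snap('top','t3')
robot.goto([.482,.113,.30],down(-.24));robot.sleep(.15)
snap('wrist','w3');snap('scene','s3')
robot.line_to([.462,.063,.30],velocity=.15);robot.sleep(.15)
snap('wrist','w4')
print(robot.observe()['t'],robot.observe()['qpos'])
for n in('t3','w3','w4','s3'):
    z=np.load(f'pics/{n}.npz');w=pts(z['d'],z);p=z['p'].astype(int)
    near=(np.hypot(w[...,0]-.482,w[...,1]-.113)<.05)&(w[...,2]<.16)
    top=near&(w[...,2]>.126)&(w[...,2]<.142)
    red=near&(p[...,0]>p[...,1]+50)&(p[...,0]>p[...,2]+50)&(w[...,2]>.1)
    for k,b in(('top',top),('red',red)):
        v,u=np.nonzero(b)
        if len(u)>8:
            q=w[b];print(n,k,len(u),(u.mean(),v.mean()),q.mean(0).round(4),q.min(0).round(4),q.max(0).round(4),
             cv2.minAreaRect(q[:,:2].astype(np.float32)*1000))
ims=[]
for n in('w3','w4'):
    z=np.load(f'pics/{n}.npz');w=pts(z['d'],z);v,u=np.nonzero(np.hypot(w[...,0]-.482,w[...,1]-.113)<.06);cu,cv=int(np.median(u)),int(np.median(v))
    print(n,'crop origin',cu-65,cv-65);ims.append(cv2.resize(cv2.imread(f'pics/{n}.png')[max(cv-65,0):cv+65,cu-65:cu+65],(400,400),interpolation=cv2.INTER_CUBIC))
cv2.imwrite('pics/crop3.png',np.hstack(ims))
```

```text
17.8833 [-5.11805606e-03  1.89835561e-01  1.83161624e+00  8.67278192e-05
  1.12010848e+00  1.80498493e+00]
t3 top 119 (np.float64(209.21848739495798), np.float64(202.05042016806723)) [0.4809 0.1156 0.1327] [0.4653 0.0983 0.127 ] [0.4944 0.1329 0.138 ] ((481.35858154296875, 117.02625274658203), (33.1369743347168, 27.575870513916016), 74.6861801147461)
t3 red 26 (np.float64(204.96153846153845), np.float64(200.3846153846154)) [0.4851 0.1275 0.13  ] [0.4757 0.1221 0.1244] [0.4942 0.1322 0.134 ] ((485.1080627441406, 127.3389892578125), (9.068338394165039, 18.71245002746582), 80.66813659667969)
w3 top 640 (np.float64(253.49375), np.float64(176.1890625)) [0.484  0.1175 0.1325] [0.4673 0.0999 0.1263] [0.4977 0.1364 0.136 ] ((483.676513671875, 118.27730560302734), (32.868160247802734, 27.402191162109375), 74.98836517333984)
w3 red 151 (np.float64(243.63576158940398), np.float64(174.49006622516555)) [0.4879 0.1284 0.1287] [0.4764 0.1224 0.1072] [0.4973 0.1352 0.1336] ((486.8319091796875, 128.77268981933594), (8.409680366516113, 20.505430221557617), 75.02693176269531)
w4 top 634 (np.float64(209
[... 302 characters left out ...]
9 0.1287 0.13  ] [0.4758 0.1221 0.1192] [0.4973 0.1347 0.1349] ((486.4643249511719, 128.6509246826172), (10.167893409729004, 21.123504638671875), 78.40845489501953)
s3 top 90 (np.float64(258.7111111111111), np.float64(222.06666666666666)) [0.4798 0.1214 0.1324] [0.4647 0.1026 0.1264] [0.4964 0.1382 0.1374] ((481.2364807128906, 119.62274169921875), (32.70183563232422, 28.986225128173828), 72.19427490234375)
s3 red 74 (np.float64(255.54054054054055), np.float64(227.71621621621622)) [0.4824 0.1329 0.1191] [0.4728 0.1229 0.1001] [0.4953 0.1382 0.1338] ((483.2492980957031, 130.09512329101562), (12.674038887023926, 22.65761375427246), 75.21211242675781)
w3 crop origin 191 261
w4 crop origin 97 259
```

View pics/crop3.png

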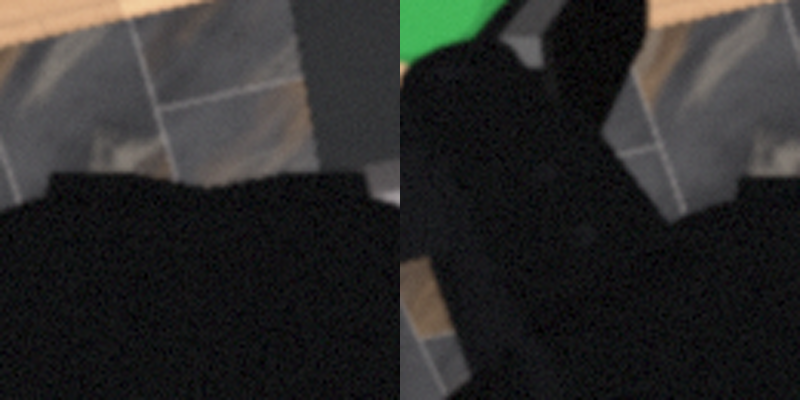

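View pics/t3.png

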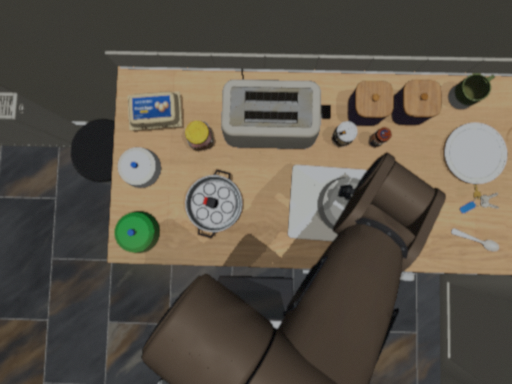

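The crops caught only the gripper, so they show nothing useful. The depth fit does give the handle with button as a 33 x 27 mm rectangle centred at about (0.483, 0.118), top 0.133, pan yaw about -0.26. That agrees across top and both wrist views. In the top view the lid sits upright on the board at (345,200) and the jars haven't moved. Next I grasp the handle and pull.

Run:
```python
from h import *
x,y=.4823,.1150;R=down(-.257)
robot.line_to([x,y,.22],R,velocity=.15)
robot.line_to([x,y,.093],velocity=.08);robot.sleep(.1)
o=robot.observe();print(o['wrist_force'],o['ee_pos'])
robot.command_gripper(0.0,60);robot.sleep(.2)
o=robot.observe();print(o['wrist_force'],o['torque'],o['grip_width'],o['grasp_force'],o['t'])
if .024<o['grip_width']<.029:
    z=.093
    for dz in(.02,.04,.06,.08,.09,.096):
        robot.line_to([x,y,.093+dz],velocity=.05);o=robot.observe();print(dz,o['ee_pos'],o['wrist_force'].round(1),round(o['grip_width'],4))
        if o['wrist_force'][2]<-15: break
snap('scene','s5');print(o['t'])
```

```text
[-0.14185897 -0.06252242  0.51360351] [0.48242055 0.11501461 0.09331342]
[ -4.43021114 -19.56961832  12.6358963 ] [-1.55923321  0.28782756  0.44431799] 0.023439855308317017 60.0019633769989 21.3167
21.3167
```

Run:
```python
from h import *
p,d,m=snap('wrist','w6')
a=cv2.resize(cv2.imread('pics/s5.png')[180:290,200:320],(400,367),interpolation=cv2.INTER_CUBIC)
b=cv2.resize(cv2.imread('pics/w6.png')[100:300,150:368],(400,367),interpolation=cv2.INTER_CUBIC)
cv2.imwrite('pics/c6.png',np.hstack([a,b]))
o=robot.observe();print(o['ee_pos'],o['tcp_rot'].round(3),o['wrist_force'],o['grip_width'])
```

```text
[0.4820158  0.11341992 0.09362031] [[ 0.967 -0.253 -0.   ]
 [-0.253 -0.967 -0.002]
 [ 0.     0.002 -1.   ]] [ -5.85588955 -19.88112641  12.02962892] 0.023325156289099456
```

View pics/c6.png

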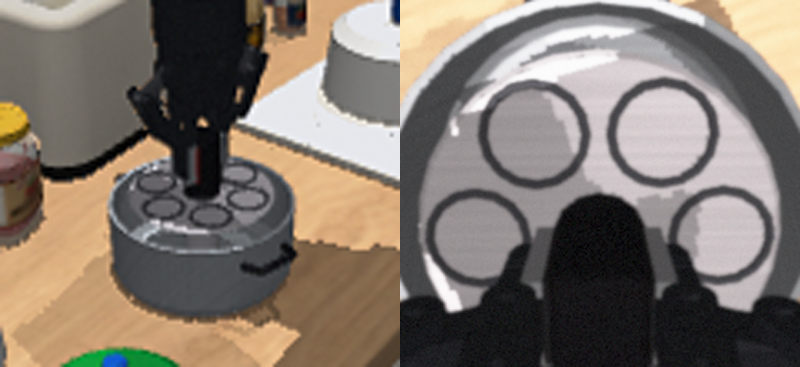

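The grip is right: the pads straddle the handle with the red button between them. The lateral force means I'm about 2 mm too far to +y, so I'll relieve that and then pull.

Run:
```python
from h import *
x,y=.4823,.1150
n=np.array([-.253,-.967])
for k in(.001,.002,.003):
    robot.line_to([x+n[0]*k,y+n[1]*k,.0935],velocity=.02);robot.sleep(.15);o=robot.observe();print(k,o['ee_pos'],o['wrist_force'].round(1),round(o['grip_width'],4))
    if o['wrist_force'][1]>-5: break
x,y=x+n[0]*k,y+n[1]*k
for dz in(.003,.006,.02,.04,.06,.08,.09,.096):
    robot.line_to([x,y,.0935+dz],velocity=.05);o=robot.observe();print(dz,o['ee_pos'],o['wrist_force'].round(1),round(o['grip_width'],4))
    if o['wrist_force'][2]<-25: break
print(o['t']);snap('scene','s7')
```

```text
0.001 [0.48198533 0.11330937 0.09365055] [ -2.3 -10.9   4.7] 0.0234
0.002 [0.48201032 0.11321509 0.09366274] [-0.7 -0.3  4.3] 0.0232
0.003 [0.48195841 0.11322509 0.09650156] [ 2.1  2.4 -3.3] 0.0235
0.006 [0.48198899 0.11319263 0.09967953] [ 3.5  4.2 -1.9] 0.0234
0.02 [0.48196353 0.11317178 0.11352472] [ 3.7  4.7 -2.5] 0.0231
0.04 [0.48197748 0.11317616 0.13329546] [ 2.8  5.  -2.3] 0.0234
0.06 [0.48193669 0.11318632 0.15324648] [ 3.4  5.4 -3.3] 0.0232
0.08 [0.48194363 0.11319428 0.17315843] [ 2.8  5.4 -2.4] 0.0235
0.09 [0.48195622 0.11317767 0.18313475] [ 4.6  4.5 -2.3] 0.0234
0.096 [0.48196845 0.11317323 0.18911892] [ 4.2  4.4 -2.6] 0.0235
25.4167
```

The load is a steady 3 N or so and the rack passed the first stop freely. Next I creep up to the top stop.

Run:
```python
from h import *
x,y=.4823-.253*.002,.1150-.967*.002
z=.1895
while z<.1985:
    z+=.0005;robot.line_to([x,y,z],velocity=.02);robot.sleep(.05);o=robot.observe();print(round(z,4),o['ee_pos'][2].round(4),o['wrist_force'].round(1))
    if o['wrist_force'][2]<-10: break
robot.sleep(.5);o=robot.observe();print(o['wrist_force'],o['ee_pos'],o['grip_width'],o['t'])
snap('scene','s8');snap('top','t8')
for n in('s8',):
    q=np.load(f'pics/{n}.npz');w=pts(q['d'],q)
    s=w[(np.hypot(w[...,0]-.482,w[...,1]-.113)<.055)&(w[...,2]>.14)&(w[...,2]<.19)];print(np.histogram(s[:,2],bins=np.arange(.14,.192,.005)))
a=cv2.imread('pics/s8.png')[120:300,150:370];b=cv2.imread('pics/t8.png')
cv2.imwrite('pics/c8.png',np.hstack([cv2.resize(a,(400,327)),cv2.resize(b,(400,327))]))
```

```text
0.19 0.1894 [ 4.5  5.3 -2.7]
0.1905 0.1899 [ 4.3  4.6 -2.1]
0.191 0.1904 [ 4.6  5.7 -2.8]
0.1915 0.1909 [ 4.3  5.1 -2.7]
0.192 0.1914 [ 3.8  4.5 -2.3]
0.1925 0.1919 [ 3.8  4.2 -2.4]
0.193 0.1924 [ 4.   5.5 -3.3]
0.1935 0.1929 [ 4.4  5.2 -2.8]
0.194 0.1934 [ 4.2  4.9 -2.7]
0.1945 0.1937 [ 4.5  4.  -5.5]
0.195 0.1937 [  6.    5.6 -10.9]
[  7.0312897    5.43251306 -10.13986004] [0.48191153 0.11319333 0.19371236] 0.023136738386370485 29.2667
(array([  8,   3,   0,   0,   0,   0,   0, 232, 243,  15]), array([0.14 , 0.145, 0.15 , 0.155, 0.16 , 0.165, 0.17 , 0.175, 0.18 ,
       0.185, 0.19 ]))
```

View pics/c8.png

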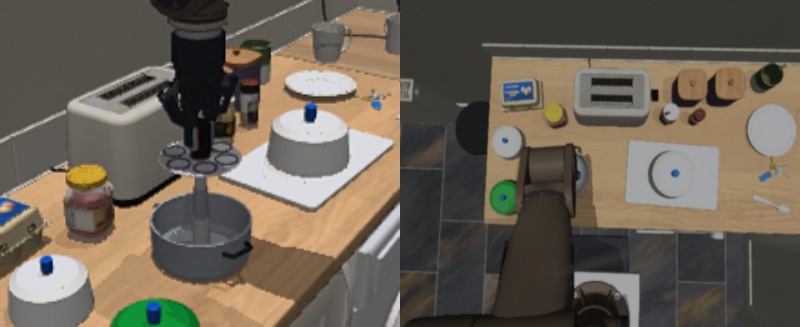

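The rack is at the top stop (rack at about 0.18 m, firm stop felt). The lid is upright at the centre of the board and the jars are where they were. Handing in.

```bash
python3 -c "
from h import *
print(robot.job_done())"
```

```text
the job is handed in; nothing more can be done
None
```

The lid is right way up on the chopping board and released, the gripper is holding the rack at the second, topmost stop with the button squeezed in, and the jars were not moved; I handed the job in at about 29 s.

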